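# Set the slotted trimmer on the bench control box with the trimming tool

### The arm

A 7-joint arm with a two-finger parallel gripper is mounted at the origin on a cart in front of the work surface, level with it; the furniture and walls round the work are solid. World frame = base frame: x ahead of the robot, y to its left, z up, the work surface at z = 0. Lengths are in m, angles in rad, forces in N, time in s.
With the tool pointing down it reaches from about 0.425 to 0.95 m from the base axis. Payload 4.7 kg.
Tool frame: the origin (TCP) lies at the very end of the fingers, on their centre line; the grasp point (between the pads) lies 19 mm behind it; z points along the fingers, y is the line along which they close (so a half turn about z gives the same grasp; the last joint's range is limited). The gripper opens to 87 mm and grips with 3 to 60 N. Pads are 19 mm wide; open, the fingers measure 117 mm over their backs; the gripper's body (75 mm by 190 mm) begins 51 mm behind the grasp point.
Start: joints at [-1.245, 0.469, -0.049, 1.532, 0.024, 1.141, -0.082], TCP at [0.234, 0.633, 0.223] pointing down, gripper open.
Joint ranges: [-2.59, 2.59], [-0.33, 1.99], [-1.39, 1.29], [0.1, 2.45], [-1.04, 4.18], [0.21, 1.99], [-2.66, 2.66]. Speed limits (rad/s): [2.57, 2.57, 3.14, 3.14, 3.14, 3.14, 3.14].

### API

Orientations are given as a unit quaternion [x, y, z, w].
In Python, from plant import read_state, viewer, ticket gives the robot as it stands.
- The arm moves only by the tool play_rows, never from a script. Its arguments are lists of equal length, an entry for each row: "grip": the opening, from -1 (shut) to 1 (fully open); "delta_pos": the shift along the tool's x, y, z in m, a list of three; "yaw": the turn about the tool's z in rad. In form: {"grip": [grip, ...], "delta_pos": [[tx, ty, tz], ...], "yaw": [yaw, ...]}. A call has 1 to 10 rows; each row is the pose to reach, as a shift and turn from the pose commanded when the call began, along the tool's axes at that moment; what a row does not reach only later rows make up. A row lasts 1/10 s, in which the tool goes at most 50 mm and 8.59 degrees, less where a joint would pass 70% of its speed; a pose out of reach is approached as far as the arm can. A call with a gripper value outside its range is refused whole. The fingers move at their own pace and stop on an object; the grip force is fixed at half the most. Time passes only in rows, so rows that repeat a pose let the fingers close. It gives the time, the measured TCP pose, the force, the opening and the grip force at its end, in the units of the state.
- read_state(): the state, without advancing time (a new reading comes with each control period).
- viewer.camera(name): name is "side" or "top"; returns the picture (384x512x3 uint8, blue, green, red); there is no depth.
- viewer.get_calibration(name): a dict with "vfov" (degrees; the focal length in pixels is half the picture's height over the tangent of half this angle, whatever the lens; pixels are square), "cx", "cy" (the principal point, pixels), "camera_from_world" (4x4, takes a point from world to camera coordinates). Camera axes: x right, y up, looking along -z (the intrinsics and any distortion apply to the point x, -y, -z); pixel columns grow to the right and rows downward; lengths in m; the calibration is good to about 2 mm. A picture is of the moment at which its call begins. get_calibration takes no time and is no camera call.
- ticket.close_job(): hands the job in; it is judged then, once.
The state is a dict: "clock": time; "joints": joint angles; "qd": joint speeds; "tau": joint torques, N m; "tcp_pos": TCP position; "ee_rot": TCP orientation; "wrist_force": force on the tool from outside, world axes, zero at the start; "wrist_torque": the same for the moment, N m; "gripper_width": finger opening in m; "gripper_force": force on a finger pad.
Only numpy, scipy, OpenCV 4.12 (cv2) and the standard library are available. Lean on these libraries where they do the work, as an engineer would, in place of code of your own. Each camera call takes 0.05 s, during which the arm holds its last target. There are 200 camera calls.

### The job

Lift the plastic trimming tool out of its wooden stand, put its blade into the slotted trimmer next to the toggle switch on the control box, and turn that trimmer clockwise until its slot lines up with the two raised black marks either side of it. Leave the other trimmer as it is, touch the box with nothing but the tool, and put the tool back upright in its stand, seated on its collar, when you are done.

Things in the scene. Friction and masses are not known exactly. Their poses are not given: they have to be found in the camera images.
- tool_grip (a point): Mid-handle of the loose upright plastic tool (56 g); z up, x along the blade's width. Black flat-sided handle 26 (x) x 18 mm (y), +-32 mm about this point: grip across y. Below it a black collar 56 x 34 x 6 mm, underside 38 mm below this point; 10 mm white shank; flat white blade 26 (x) x 4 mm (y), its tip (23 mm wide) 90 mm below this point. Fits a slot either way round.
- tool_stand_hole0 (a point): Centre of the well's mouth in the top of the fixed wooden stand, a block 84 x 64 mm (x, y), 60 mm high. The well, 41 mm along the stand's x and 21 mm along y, goes right through. The tool stands in it, collar resting on the stand's top, tool x along stand x (either way round); tool_grip is then 38 mm above this point.
- control_box: Fixed grey box 110 x 200 mm (x, y), panel 36 mm high; origin: centre of underside. On it two like brass slotted trimmers, 40 mm across, tops at 50 mm, at y = +20 (the one to set) and -56 mm, x = 0; toggle switch at y = +74 mm, 63 mm high. Raised black marks (14 x 4 x 5 mm) lie 34 mm either side of each trimmer's axis along box x: the line of marks is parallel to box x.
- trimmer_slot (a point): Point on the axis of the trimmer to set, the one next to the toggle switch, at its slot's floor (40 mm above the bench); it turns with it: its y axis lies along the slot, z up. The slot is open at both ends, 10 mm deep, 9 mm wide, with chamfers widening it to 15 mm at the top. The blade has about 0.2 rad of free play each way in it.
- trimmer (a joint): Angle (rad) of the trimmer to set, growing clockwise seen from above. 0 at its anticlockwise stop, slot square to the line of marks; 1.57 with the slot in line with the marks; 2.1 at its clockwise stop. Starts between 0.35 and 0.85, turns against light friction (0.03 N m) and stays where it is left.
- other_trimmer (a joint): Angle of the other trimmer, far from the toggle switch (same meaning). To be left as it is.

How it is judged:
On the way, in this order (a step that is already met when the one before it is completed fails the run):
1. the tool is lifted clear out of the stand (z of tool_grip in the frame of tool_stand_hole0 above 0.085 m), for 0.1 s.
2. the trimmer is in line with its marks, with the tool in its slot (value of joint trimmer between 1.35 and 1.79 rad and horizontal distance between tool_grip and trimmer_slot below 0.025 m and z of tool_grip in the frame of trimmer_slot below 0.1 m), for 0.1 s.
At the end, for the whole second after the job is handed in: The trimmer next to the toggle switch has its slot in line with its marks within 0.22 rad (12.5 degrees); the other trimmer is within 0.15 rad of where it was; the tool hangs upright (within 10 degrees) in its stand, seated on its collar (height within 5 mm) and within 15 mm of the well's centre (value of joint trimmer between 1.35 and 1.79 rad and value of joint other_trimmer between 0.65 and 0.95 rad and horizontal distance between tool_grip and tool_stand_hole0 below 0.015 m and z of tool_grip in the frame of tool_stand_hole0 between 0.033 and 0.043 m and angle between tool_grip's own z axis and vertical below 0.17 rad); the robot touches nothing.
It fails at once if the fingers press on the control box or its trimmers (contact force between the fingers and control_box above 2 N).
It fails at once if the other trimmer is turned by more than 0.15 rad (value of joint other_trimmer below 0.65 rad or value of joint other_trimmer above 0.95 rad).
It also fails if it takes over 45 s, if anything falls off the work surface, if the arm or the gripper's body presses on something with over 40 N, if the wrist force passes 120 N, or if a joint passes its speed limit or range.

## Working session

There is one attempt and no reset: what is moved stays moved. The work goes in short steps, Python scripts to look and compute and a tool call to move; the robot and the scene stay as the last step left them, time stands still between calls to the robot, and variables do not carry over. Pictures are saved under pics/ and viewed, at most 10 in all, crops included, and the job is handed in when it is done.

Besides the shell and the picture viewer there is one more tool, called after "Request:" as name(argument=value, ...) on one line, values as JSON. play_rows: Moves the arm, as the interface text tells. Its arguments: {"type":"object","properties":{"grip":{"type":"array"},"delta_pos":{"type":"array"},"yaw":{"type":"array"}},"required":["grip","delta_pos","yaw"]}

```bash
mkdir -p pics; ls; python3 - <<'E'
from plant import read_state, viewer
import cv2
s=read_state();print({k:s[k] for k in('clock','tcp_pos','ee_rot','gripper_width')})
for n in('top','side'):
    cv2.imwrite(f'pics/{n}0.png',viewer.camera(n));c=viewer.get_calibration(n);print(n,c)
E
```

```text
pics
{'clock': 0.0, 'tcp_pos': array([0.23428876, 0.63238265, 0.22148848]), 'ee_rot': array([ 1.76466863e-01,  9.84306087e-01, -9.76011884e-04, -1.42576019e-04]), 'gripper_width': 0.08700327316523444}
top {'vfov': 49.42677247792987, 'cx': 246.31261518962302, 'cy': 189.5690489245801, 'camera_from_world': array([[-0.02047768, -0.99959626, -0.01969736,  0.25457301],
       [ 0.99031717, -0.02298539,  0.13690714, -0.503205  ],
       [-0.13730462, -0.01670309,  0.99038803, -0.88031715],
       [ 0.        ,  0.        ,  0.        ,  1.        ]])}
side {'vfov': 51.81597195779095, 'cx': 251.41331106574413, 'cy': 185.89266340088997, 'camera_from_world': array([[ 0.92647379, -0.37572636,  0.02181793, -0.38364917],
       [ 0.15204829,  0.42669337,  0.89152346, -0.24294311],
       [-0.34427843, -0.82265574,  0.45244877, -0.52757375],
       [ 0.        ,  0.        ,  0.        ,  1.        ]])}
```

View pics/top0.png

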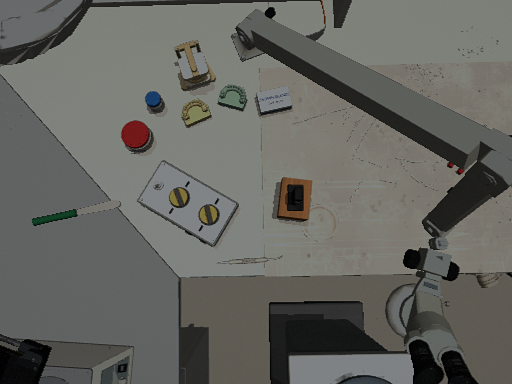

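View pics/side0.png

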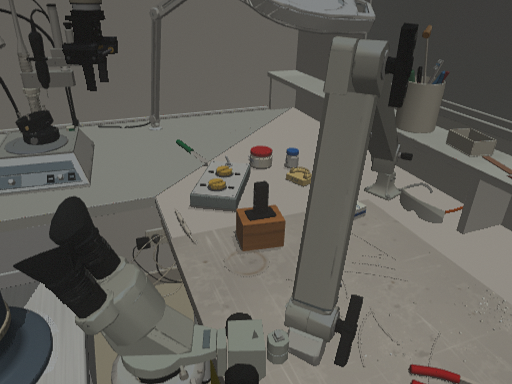

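The top view shows the box centred near (188,203). The trimmer to set is at (178,197), next to the toggle at (158,187), and the other is at (208,214). The stand with the tool is at (295,199). The side view shows the tool at (261,200) in its stand. I'll measure these next.

```bash
cat > h.py <<'E'
import numpy as np, cv2
from plant import read_state, viewer
def cal(n):
    c=viewer.get_calibration(n);f=192/np.tan(np.radians(c['vfov']/2));return c,f
def proj(n,p):
    c,f=cal(n);q=c['camera_from_world']@np.r_[p,1];return np.array([c['cx']+f*q[0]/-q[2],c['cy']-f*q[1]/-q[2]])
def ray(n,uv):
    c,f=cal(n);M=c['camera_from_world'];R=M[:3,:3];o=-R.T@M[:3,3]
    return o,R.T@np.array([(uv[0]-c['cx'])/f,-(uv[1]-c['cy'])/f,-1])
def onz(n,uv,z):
    o,d=ray(n,uv);return o+d*(z-o[2])/d[2]
def grab(n,name):
    im=viewer.camera(n);cv2.imwrite(f'pics/{name}.png',im);return im
E
python3 - <<'E'
from h import *
for n in('top','side'):
    print(n,'cam',ray(n,(0,0))[0].round(3))
    for p in([.234,.633,.223],[0,0,0]):print(proj(n,np.array(p)).round(0))
print('stand',onz('top',(295,199),.1),'trim',onz('top',(178,197),.05),onz('top',(208,214),.05),'tog',onz('top',(158,187),.063))
T=cv2.imread('pics/top0.png');S=cv2.imread('pics/side0.png')
a=cv2.resize(T[155:250,130:330],None,fx=4,fy=4,interpolation=cv2.INTER_CUBIC)
b=cv2.resize(S[140:260,180:320],None,fx=4,fy=4,interpolation=cv2.INTER_CUBIC)
cv2.imwrite('pics/tc.png',a);cv2.imwrite('pics/sc.png',b)
E
```

```text
top cam [0.383 0.228 0.946]
[ 16. 341.]
[367. 428.]
side cam [ 0.211 -0.474  0.464]
[98. 85.]
[-36. 368.]
stand [0.4782485  0.14374455 0.1       ] trim [0.49402682 0.39185049 0.05      ] [0.45564958 0.32693443 0.05      ] tog [0.51502719 0.43260465 0.063     ]
```

View pics/tc.png

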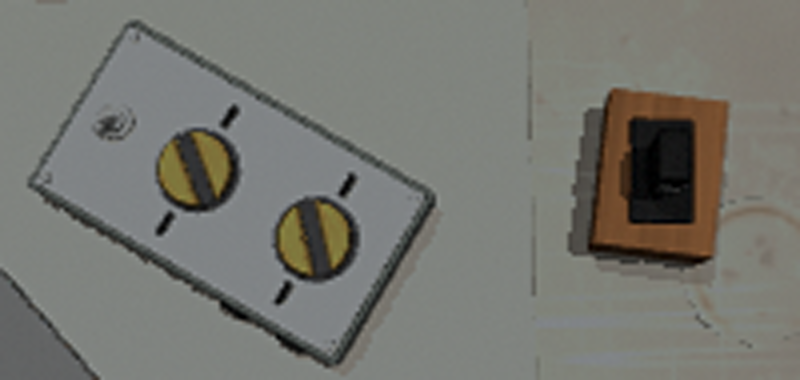

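View pics/sc.png

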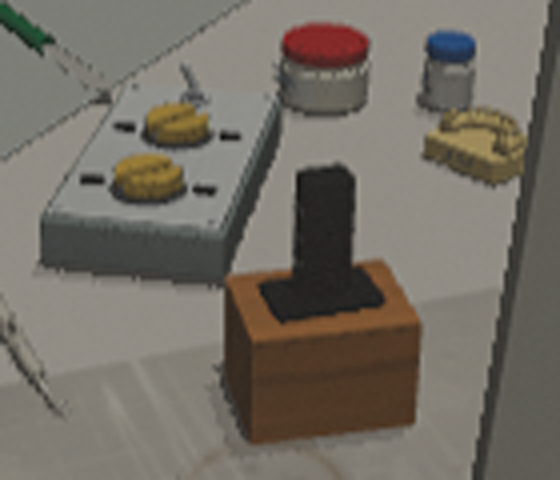

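The top crop shows the set trimmer's slot running from (183,135) to (210,205), with its marks at (230,116) and (165,223). That means about 0.9 rad clockwise is needed. The stand's long side is near vertical in the image (left edge (612,90) to (590,250)) and the handle is upright. I'll refine the positions with masks.

```bash
cat > meas.py <<'E'
from h import *
T=cv2.imread('pics/top0.png');S=cv2.imread('pics/side0.png')
def mask(I,roi,lo,hi):
    x0,y0,x1,y1=roi;h=cv2.cvtColor(I,cv2.COLOR_BGR2HSV);m=np.zeros(h.shape[:2],np.uint8)
    m[y0:y1,x0:x1]=cv2.inRange(h,lo,hi)[y0:y1,x0:x1];return m
def tri(a,b):
    (o,d),(p,e)=ray('top',a),ray('side',b);A=np.c_[d,-e];t=np.linalg.lstsq(A,p-o,rcond=None)[0]
    u,v=o+t[0]*d,p+t[1]*e;return (u+v)/2,np.linalg.norm(u-v)
def trims(I=T,tag='top'):
    out=[]
    m=mask(I,(130,160,245,245),(18,110,40),(35,255,255))
    n,l,st,c=cv2.connectedComponentsWithStats(cv2.morphologyEx(m,cv2.MORPH_CLOSE,np.ones((7,7))))
    for i in range(1,n):
        if st[i,4]<100: continue
        (cx,cy),r=cv2.minEnclosingCircle(np.argwhere(l==i)[:,::-1].astype(np.float32))
        yx=np.argwhere(l==i);p=onz('top',c[i],.05)
        hole=(cv2.erode(((l==i)).astype(np.uint8),np.ones((3,3)))>0)&(m==0)
        q=np.array([onz('top',(u,v),.05)[:2] for v,u in np.argwhere(hole)])
        w,V=np.linalg.eigh(np.cov(q.T));a=np.degrees(np.arctan2(V[1,1],V[0,1]))%180
        out.append((p[:2],a));print('trim px',c[i].round(1),(cx,cy),r,'world',p.round(4),'slot deg',round(a,1))
    return out
if __name__=='__main__':
    t=trims();t.sort(key=lambda k:-k[0][1]);d=t[0][0]-t[1][0];print('sep',np.linalg.norm(d),'boxy deg',np.degrees(np.arctan2(d[1],d[0])))
    # marks
    m=mask(T,(140,165,240,240),(0,0,0),(180,255,55));n,l,st,c=cv2.connectedComponentsWithStats(m)
    for i in range(1,n):
        if 4<st[i,4]<60: print('dark',c[i].round(1),st[i,4],onz('top',c[i],.041).round(4)[:2])
    wood=mask(T,(270,170,320,228),(3,100,50),(20,255,255))
    dark=mask(T,(280,178,312,214),(0,0,0),(180,255,60))
    ct=max(cv2.findContours(wood,cv2.RETR_EXTERNAL,2)[0],key=cv2.contourArea)
    print('wood quad',cv2.approxPolyDP(cv2.convexHull(ct),3,True)[:,0].tolist())
    for p in cv2.approxPolyDP(cv2.convexHull(ct),3,True)[:,0]:print(onz('top',p,.06).round(4)[:2])
    print('minrect',cv2.minAreaRect(ct))
    wd=mask(S,(230,200,295,255),(3,100,50),(20,255,255));ct=max(cv2.findContours(wd,cv2.RETR_EXTERNAL,2)[0],key=cv2.contourArea)
    q=cv2.approxPolyDP(cv2.convexHull(ct),2,True)[:,0];print('side wood',q.tolist());[print(p,onz('side',p,.06).round(4)[:2]) for p in q]
E
python3 meas.py
```

```text
trim px [178.4 196.8] (178.22093200683594, 196.8023223876953) 9.230711936950684 world [0.4945 0.391  0.05  ] slot deg 22.1
trim px [208.  214.3] (207.96807861328125, 214.13829040527344) 9.334268569946289 world [0.455  0.3269 0.05  ] slot deg 14.5
sep 0.07526073821196512 boxy deg 58.3692989534229
dark [186.9 183.8] 9 [0.524  0.3739]
dark [216.5 200.9] 11 [0.4846 0.3092]
dark [151.4 210.2] 18 [0.4674 0.4516]
dark [227.1 223.1] 39 [0.4357 0.2866]
dark [170.6 210.7] 10 [0.4654 0.4096]
dark [169.5 220.8] 26 [0.4434 0.4119]
dark [200.5 227.9] 11 [0.4266 0.3445]
dark [191.1 233.8] 31 [0.4143 0.3649]
wood quad [[283, 177], [311, 180], [307, 219], [278, 215]]
[0.5309 0.1637]
[0.523 0.104]
[0.4396 0.116 ]
[0.4494 0.177 ]
minrect ((294.5272521972656, 197.76791381835938), (30.787668228149414, 39.25865936279297), 6.709836483001709)
side wood [[275, 205], [284, 219], [283, 244], [243, 250], [236, 209]]
[275 205] [0.5311 0.1622]
[284 219] [0.5242 0.1064]
[283 244] [0.4855 0.0319]
[243 250] [0.4134 0.0399]
[236 209] [0.4498 0.1743]
```

```bash
cat >> h.py <<'E'
from scipy.spatial.transform import Rotation as Ro
def go(x,y,z,blade_deg):
    s=read_state();R=Ro.from_quat(s['ee_rot']).as_matrix();d=R.T@(np.array([x,y,z])-s['tcp_pos'])
    a=np.degrees(np.arctan2(R[1,0],R[0,0]));e=(blade_deg-a+90)%180-90
    print('t',round(s['clock'],2),'tcp',s['tcp_pos'].round(4),'xdeg',round(a%180,2),'tilt',R[:,2].round(3),'w',s['gripper_width'].round(4),'F',s['wrist_force'].round(1),'-> d',d.round(4),'yaw',round(-np.radians(e),3))
E
python3 - <<'E'
from h import *
print(onz('top',(295.6,197.5),.066))
go(.486,.140,.2215,-8.5)
E
```

```text
[0.48525829 0.13896468 0.066     ]Traceback (most recent call last):
  File "<stdin>", line 3, in <module>
  File "h.py", line 18, in go
    print('t',round(s['clock'],2),'tcp',s['tcp_pos'].round(4),'xdeg',round(a%180,2),'tilt',R[:,2].round(3),'w',s['gripper_width'].round(4),'F',s['wrist_force'].round(1),'-> d',d.round(4),'yaw',round(-np.radians(e),3))
                                                                                                               ^^^^^^^^^^^^^^^^^^^^^^^^
AttributeError: 'float' object has no attribute 'round'
```

Request:
play_rows(grip=[1, 1, 1, 1, 1, 1, 1, 1, 1, 1], delta_pos=[[-0.03, -0.028, 0], [-0.06, -0.056, 0], [-0.09, -0.084, 0], [-0.12, -0.112, 0], [-0.15, -0.14, 0], [-0.18, -0.168, 0], [-0.21, -0.196, 0], [-0.24, -0.224, 0], [-0.27, -0.252, 0], [-0.3, -0.28, 0]], yaw=[0, 0, 0, 0, 0, -0.05, -0.1, -0.15, -0.2, -0.206])

```text
clock: 1.1
tcp_pos: [0.4188, 0.2644, 0.2223]
ee_rot: [0.074, 0.997, -0.0, -0.0]
wrist_force: [0.7, 0.2, 0.4]
gripper_width: 0.087
gripper_force: 0.0
```

```bash
python3 -c "
from h import *
go(.486,.140,.2,-8.5)"
```

```text
Traceback (most recent call last):
  File "h.py", line 18, in go
    print('t',round(s['clock'],2),'tcp',s['tcp_pos'].round(4),'xdeg',round(a%180,2),'tilt',R[:,2].round(3),'w',s['gripper_width'].round(4),'F',s['wrist_force'].round(1),'-> d',d.round(4),'yaw',round(-np.radians(e),3))
                                                                                                               ^^^^^^^^^^^^^^^^^^^^^^^^
AttributeError: 'float' object has no attribute 'round'
```

```bash
sed -i "s/s\['gripper_width'\].round(4)/round(s['gripper_width'],4)/" h.py; python3 -c "
from h import *
go(.4855,.1395,.2,-8.5)"
```

```text
t 1.1 tcp [0.4188 0.2644 0.2223] xdeg 171.53 tilt [-0. -0. -1.] w 0.087 F [0.7 0.2 0.4] -> d [-0.0844 -0.1137  0.0223] yaw 0.001
```

Request:
play_rows(grip=[1, 1, 1, 1, 1, 1, 1, 1], delta_pos=[[-0.02, -0.028, 0], [-0.04, -0.055, 0], [-0.06, -0.08, 0], [-0.075, -0.1, 0], [-0.084, -0.113, 0.01], [-0.084, -0.114, 0.02], [-0.084, -0.114, 0.022], [-0.084, -0.114, 0.022]], yaw=[0, 0, 0, 0, 0, 0, 0, 0])

```text
clock: 1.9
tcp_pos: [0.4836, 0.1422, 0.1998]
ee_rot: [0.073, 0.997, -0.0, -0.001]
wrist_force: [0.5, -1.0, 0.3]
gripper_width: 0.0867
gripper_force: 0.0
```

```bash
python3 -c "
from h import *
go(.4855,.1395,.088,-8.5)
t=grab('top','t1');s=grab('side','s1')
a=cv2.resize(t[140:260,230:360],None,fx=3,fy=3);b=cv2.resize(s[120:260,190:320],(334,360))
cv2.imwrite('pics/c1.png',np.hstack([a,b]))"
```

```text
t 1.9 tcp [0.4836 0.1422 0.1998] xdeg 171.59 tilt [-0.002 -0.    -1.   ] w 0.0867 F [ 0.5 -1.   0.3] -> d [-0.0024 -0.0024  0.1118] yaw 0.002
```

View pics/c1.png

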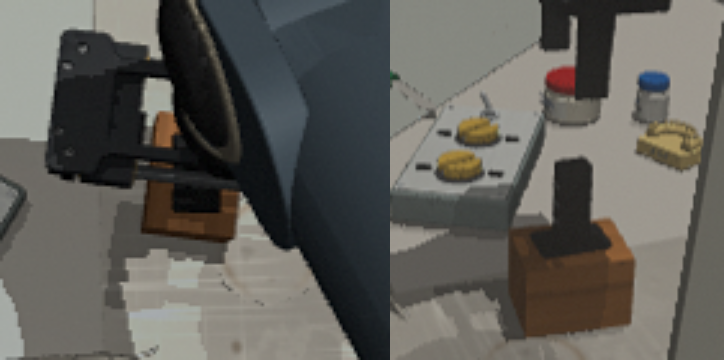

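The gripper straddles the handle: in the side half, the fingers at (553,45) and (595,90) sit either side of the handle at (573,165). I'll descend.

Request:
play_rows(grip=[1, 1, 1, 1, 1, 1, 1], delta_pos=[[0, 0, 0.02], [0, 0, 0.045], [0, 0, 0.07], [0, 0, 0.095], [0, 0, 0.112], [0, 0, 0.112], [0, 0, 0.112]], yaw=[0, 0, 0, 0, 0, 0, 0])

```text
clock: 2.7
tcp_pos: [0.4849, 0.1417, 0.089]
ee_rot: [0.074, 0.997, 0.0, 0.0]
wrist_force: [0.4, -0.1, -0.2]
gripper_width: 0.0872
gripper_force: 0.0
```

```bash
python3 -c "
from h import *
go(.4855,.1395,.088,-8.5)"
```

```text
t 2.7 tcp [0.4849 0.1417 0.089 ] xdeg 171.53 tilt [ 0.  0. -1.] w 0.0872 F [ 0.4 -0.1 -0.2] -> d [-0.0009 -0.0021  0.001 ] yaw 0.001
```

Request:
play_rows(grip=[1, 0.2, -0.3, -1, -1, -1, -1, -1, -1, -1], delta_pos=[[-0.001, -0.002, 0], [-0.001, -0.002, 0], [-0.001, -0.002, 0], [-0.001, -0.002, 0], [-0.001, -0.002, 0], [-0.001, -0.002, 0], [-0.001, -0.002, 0], [-0.001, -0.002, 0], [-0.001, -0.002, 0], [-0.001, -0.002, 0]], yaw=[0, 0, 0, 0, 0, 0, 0, 0, 0, 0])

```text
clock: 3.7
tcp_pos: [0.4853, 0.1389, 0.0885]
ee_rot: [0.074, 0.997, 0.0, -0.0]
wrist_force: [-0.8, 0.1, -0.7]
gripper_width: 0.0227
gripper_force: 0.0
```

```bash
python3 -c "
from h import *
go(.4945,.3914,.2,22)"
```

```text
t 3.7 tcp [0.4853 0.1389 0.0885] xdeg 171.47 tilt [-0.  0. -1.] w 0.0227 F [-0.8  0.1 -0.7] -> d [ 0.0284  0.2511 -0.1115] yaw -0.533
```

Still closing, so I'll wait a few more rows and then lift.

Request:
play_rows(grip=[-1, -1, -1, -1], delta_pos=[[0, 0, 0], [0, 0, 0], [0, 0, 0], [0, 0, 0]], yaw=[0, 0, 0, 0])

```text
clock: 4.1
tcp_pos: [0.4853, 0.1389, 0.0885]
ee_rot: [0.074, 0.997, 0.0, -0.0]
wrist_force: [0.0, -0.9, -0.1]
gripper_width: 0.0179
gripper_force: 30.0
```

```bash
python3 -c "
from h import *
go(.4945,.3914,.2,22)"
```

```text
t 4.1 tcp [0.4853 0.1389 0.0885] xdeg 171.48 tilt [-0.  0. -1.] w 0.0179 F [ 0.  -0.9 -0.1] -> d [ 0.0284  0.2511 -0.1115] yaw -0.533
```

Request:
play_rows(grip=[-1, -1, -1, -1, -1, -1, -1, -1], delta_pos=[[0, 0, -0.01], [0, 0, -0.03], [0, 0, -0.055], [0, 0, -0.08], [0, 0, -0.1], [0, 0, -0.112], [0, 0, -0.112], [0, 0, -0.112]], yaw=[0, 0, 0, 0, 0, 0, 0, 0])

```text
clock: 4.9
tcp_pos: [0.4849, 0.1388, 0.2001]
ee_rot: [0.074, 0.997, -0.0, -0.0]
wrist_force: [-0.2, 0.7, -0.9]
gripper_width: 0.0178
gripper_force: 30.0
```

Request:
play_rows(grip=[-1, -1, -1, -1, -1, -1, -1, -1, -1, -1], delta_pos=[[0.003, 0.025, 0], [0.006, 0.055, 0], [0.01, 0.085, 0], [0.014, 0.12, 0], [0.018, 0.15, 0], [0.021, 0.185, 0], [0.024, 0.215, 0], [0.027, 0.238, 0], [0.028, 0.25, 0], [0.028, 0.251, 0]], yaw=[-0.06, -0.12, -0.18, -0.24, -0.3, -0.36, -0.42, -0.48, -0.53, -0.533])

```text
clock: 5.9
tcp_pos: [0.4927, 0.3962, 0.1993]
ee_rot: [-0.195, 0.981, 0.001, -0.001]
wrist_force: [0.4, -0.3, -0.7]
gripper_width: 0.0179
gripper_force: 30.0
```

Request:
play_rows(grip=[-1, -1], delta_pos=[[0, 0, 0.03], [0, 0, 0.05]], yaw=[0, 0])

```text
clock: 6.1
tcp_pos: [0.4939, 0.3918, 0.1489]
ee_rot: [-0.191, 0.982, -0.0, -0.001]
wrist_force: [-0.4, -0.3, -1.2]
gripper_width: 0.0178
gripper_force: 30.0
```

Request:
play_rows(grip=[-1, -1, -1], delta_pos=[[0, 0, 0], [0, 0, 0], [0, 0, 0]], yaw=[0, 0, 0])

```text
clock: 6.4
tcp_pos: [0.4955, 0.392, 0.1519]
ee_rot: [-0.191, 0.982, 0.001, 0.001]
wrist_force: [0.8, 0.1, -0.0]
gripper_width: 0.0179
gripper_force: 30.0
```

```bash
python3 -c "
from h import *
go(.4945,.3914,.15,22)
t=grab('top','t2');s=grab('side','s2')
print(proj('side',(.4945,.3914,.05)),proj('side',(.4945,.3914,.07)))
a=cv2.resize(t[140:260,110:260],(450,360));b=cv2.resize(s[110:220,190:290],(330,363))[:360]
cv2.imwrite('pics/c2.png',np.hstack([a,b]))"
```

```text
t 6.4 tcp [0.4955 0.392  0.1519] xdeg 22.02 tilt [ 0.002  0.002 -1.   ] w 0.0179 F [ 0.8  0.1 -0. ] -> d [ 0.0012 -0.0002  0.0019] yaw 0.0
[223.08124058 168.51964791] [222.99633565 161.22811233]
```

View pics/c2.png

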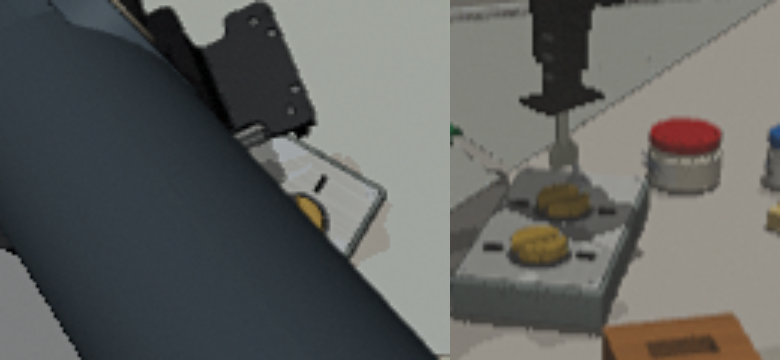

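The side half shows the blade tip at (563,170) directly above the trimmer's centre at (563,200). I'll lower it gently.

Request:
play_rows(grip=[-1, -1, -1, -1, -1, -1, -1, -1], delta_pos=[[0, 0, 0.006], [0, 0, 0.012], [0, 0, 0.016], [0, 0, 0.019], [0, 0, 0.022], [0, 0, 0.025], [0, 0, 0.026], [0, 0, 0.026]], yaw=[0, 0, 0, 0, 0, 0, 0, 0])

```text
clock: 7.3
tcp_pos: [0.4948, 0.3913, 0.1243]
ee_rot: [-0.191, 0.982, -0.0, -0.0]
wrist_force: [-0.5, 0.0, -0.6]
gripper_width: 0.0178
gripper_force: 30.0
```

```bash
python3 -c "
from h import *
go(.4945,.3914,.1235,22);s=read_state();print(s['wrist_torque'].round(2))
"
```

```text
t 7.3 tcp [0.4948 0.3913 0.1243] xdeg 22.02 tilt [-0. -0. -1.] w 0.0178 F [-0.5  0.  -0.6] -> d [0.0002 0.0003 0.0008] yaw 0.0
[ 0.03  0.05 -0.  ]
```

Request:
play_rows(grip=[-1, -1, -1, -1, -1, -1, -1, -1, -1, -1], delta_pos=[[0, 0, 0.002], [0, 0, 0.002], [0, 0, 0.002], [0, 0, 0.002], [0, 0, 0.002], [0, 0, 0.002], [0, 0, 0.002], [0, 0, 0.002], [0, 0, 0.002], [0, 0, 0.002]], yaw=[0, 0.1, 0.2, 0.3, 0.4, 0.5, 0.6, 0.7, 0.8, 0.9])

```text
clock: 8.3
tcp_pos: [0.495, 0.3915, 0.1226]
ee_rot: [0.257, 0.966, 0.0, 0.0]
wrist_force: [0.3, 0.2, -1.4]
gripper_width: 0.0179
gripper_force: 30.0
```

Request:
play_rows(grip=[-1, -1, -1, -1, -1], delta_pos=[[0, 0, 0], [0, 0, 0], [0, 0, 0], [0, 0, 0], [0, 0, 0]], yaw=[0.1, 0.18, 0.2, 0.2, 0.2])

```text
clock: 8.8
tcp_pos: [0.495, 0.3915, 0.1226]
ee_rot: [0.35, 0.937, 0.0, 0.0]
wrist_force: [1.0, 0.9, -1.3]
gripper_width: 0.0181
gripper_force: 30.0
```

```bash
python3 -c "
from h import *
go(.4945,.3914,.1225,-31.5);s=read_state();print(s['wrist_torque'].round(2))
s=grab('side','s3')
cv2.imwrite('pics/c3.png',cv2.resize(s[110:220,180:290],(600,600),interpolation=cv2.INTER_CUBIC))"
```

```text
t 8.8 tcp [0.495  0.3915 0.1226] xdeg 139.06 tilt [ 0.     0.001 -1.   ] w 0.0181 F [ 1.   0.9 -1.3] -> d [ 0.0003 -0.0004  0.0001] yaw -0.165
[ 0.12 -0.18  0.02]
```

View pics/c3.png

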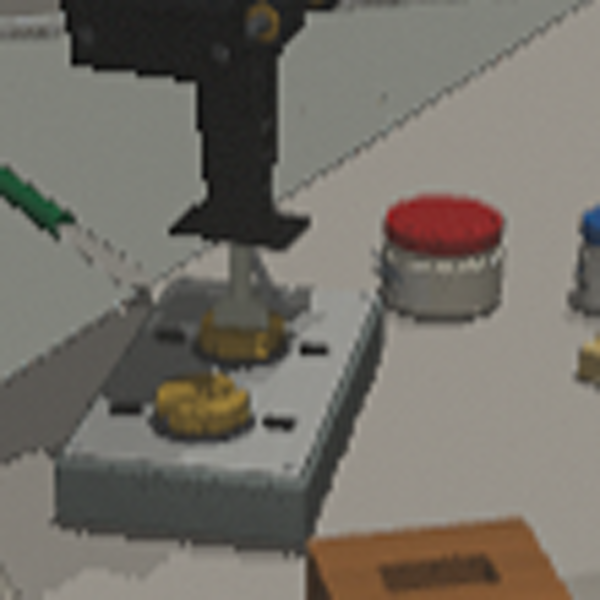

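The blade is seated in the trimmer at (240,330). I'll centre it in the slot's free play, lift, move toward the stand and check.

Request:
play_rows(grip=[-1, -1, -1, -1, -1, -1, -1, -1, -1, -1], delta_pos=[[0, 0, 0], [0, 0, 0], [0, 0, 0], [0, 0, -0.008], [0, 0, -0.02], [0, 0, -0.035], [0, 0, -0.055], [0, 0, -0.07], [0, 0, -0.077], [0, 0, -0.077]], yaw=[-0.08, -0.165, -0.165, -0.165, -0.165, -0.165, -0.165, -0.165, -0.165, -0.165])

```text
clock: 9.85
tcp_pos: [0.4955, 0.3918, 0.2013]
ee_rot: [0.272, 0.962, 0.001, 0.001]
wrist_force: [0.5, 0.4, -1.0]
gripper_width: 0.018
gripper_force: 30.0
```

```bash
python3 -c "
from h import *
go(.4853,.1389,.2,-8.5)"
```

```text
t 9.85 tcp [0.4955 0.3918 0.2013] xdeg 148.44 tilt [ 0.002  0.002 -1.   ] w 0.018 F [ 0.5  0.4 -1. ] -> d [-0.1237 -0.2208  0.0007] yaw -0.403
```

Request:
play_rows(grip=[-1, -1, -1, -1, -1, -1, -1, -1, -1, -1], delta_pos=[[-0.012, -0.022, 0], [-0.026, -0.046, 0], [-0.042, -0.074, 0], [-0.058, -0.102, 0], [-0.074, -0.131, 0], [-0.09, -0.16, 0], [-0.105, -0.187, 0], [-0.117, -0.208, 0], [-0.124, -0.221, 0], [-0.124, -0.221, 0]], yaw=[-0.04, -0.08, -0.12, -0.17, -0.22, -0.27, -0.32, -0.36, -0.4, -0.403])

```text
clock: 10.85
tcp_pos: [0.4844, 0.1353, 0.1989]
ee_rot: [0.076, 0.997, -0.001, -0.001]
wrist_force: [0.4, -0.0, -0.7]
gripper_width: 0.0178
gripper_force: 30.0
```

```bash
python3 -c "
from h import *
import meas
im=grab('top','t4');meas.trims(im)
go(.4853,.1389,.2,-8.5)
s=grab('side','s4')
a=cv2.resize(im[160:250,130:250],(480,360));b=cv2.resize(s[110:260,180:310],(312,360))
cv2.imwrite('pics/c4.png',np.hstack([a,b]))"
```

```text
trim px [178.3 196.8] (178.22027587890625, 196.8916015625) 9.189876556396484 world [0.4945 0.3913 0.05  ] slot deg 149.2
trim px [208.  214.4] (208.0500030517578, 214.1750030517578) 9.38536262512207 world [0.4548 0.3269 0.05  ] slot deg 14.1
t 10.9 tcp [0.4845 0.1374 0.1991] xdeg 171.38 tilt [-0.001 -0.    -1.   ] w 0.018 F [ 0.   0.7 -1.3] -> d [-0.0005  0.0016 -0.0009] yaw -0.002
```

View pics/c4.png

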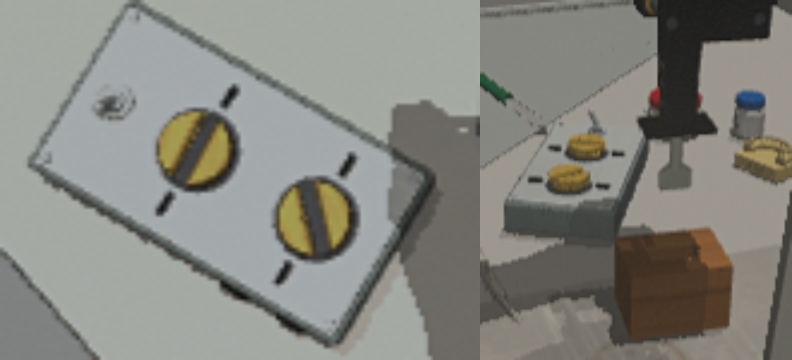

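The slot is now at 149°, in line with its marks (148.5°), and the other trimmer is unchanged. The tool is hanging above the stand, so I'll lower it.

Request:
play_rows(grip=[-1, -1, -1, -1, -1, -1, -1, -1], delta_pos=[[0, 0, 0], [0, 0, 0], [0, 0, 0.02], [0, 0, 0.04], [0, 0, 0.055], [0, 0, 0.07], [0, 0, 0.08], [0, 0, 0.08]], yaw=[0, 0, 0, 0, 0, 0, 0, 0])

```text
clock: 11.75
tcp_pos: [0.4839, 0.1384, 0.1183]
ee_rot: [0.073, 0.997, -0.001, -0.001]
wrist_force: [0.4, -0.1, 0.2]
gripper_width: 0.018
gripper_force: 30.0
```

```bash
python3 -c "
from h import *
go(.4853,.1389,.0895,-8.5)"
```

```text
t 11.75 tcp [0.4839 0.1384 0.1183] xdeg 171.58 tilt [-0.003 -0.001 -1.   ] w 0.018 F [ 0.4 -0.1  0.2] -> d [-0.0013  0.0008  0.0287] yaw 0.001
```

Request:
play_rows(grip=[-1, -1, -1, -1, -1, -1], delta_pos=[[-0.001, 0.001, 0.01], [-0.001, 0.001, 0.02], [-0.001, 0.001, 0.026], [-0.001, 0.001, 0.029], [-0.001, 0.001, 0.029], [-0.001, 0.001, 0.029]], yaw=[0, 0, 0, 0, 0, 0])

```text
clock: 12.35
tcp_pos: [0.4862, 0.1389, 0.0907]
ee_rot: [0.074, 0.997, 0.0, 0.0]
wrist_force: [0.5, 0.4, -0.5]
gripper_width: 0.0179
gripper_force: 30.0
```

```bash
python3 -c "
from h import *
go(.4853,.1389,.0885,-8.5)"
```

```text
t 12.35 tcp [0.4862 0.1389 0.0907] xdeg 171.52 tilt [ 0.  0. -1.] w 0.0179 F [ 0.5  0.4 -0.5] -> d [ 0.0009 -0.0001  0.0022] yaw 0.0
```

Request:
play_rows(grip=[-1, -1, -0.5, 0, 0.5, 1, 1, 1, 1, 1], delta_pos=[[0, 0, 0.002], [0, 0, 0.002], [0, 0, 0.002], [0, 0, 0.002], [0, 0, 0.002], [0, 0, 0.002], [0, 0, 0.002], [0, 0, 0.002], [0, 0, 0.002], [0, 0, 0.002]], yaw=[0, 0, 0, 0, 0, 0, 0, 0, 0, 0])

```text
clock: 13.35
tcp_pos: [0.486, 0.1389, 0.0885]
ee_rot: [0.074, 0.997, 0.0, -0.0]
wrist_force: [-0.4, 0.6, -0.2]
gripper_width: 0.07
gripper_force: 0.0
```

Request:
play_rows(grip=[1, 1, 1, 1, 1, 1, 1, 1], delta_pos=[[0, 0, 0], [0, 0, -0.02], [0, 0, -0.04], [0, 0, -0.07], [0, 0, -0.1], [0, 0, -0.12], [0, 0, -0.13], [0, 0, -0.13]], yaw=[0, 0, 0, 0, 0, 0, 0, 0])

```text
clock: 14.15
tcp_pos: [0.4867, 0.1391, 0.2196]
ee_rot: [0.074, 0.997, 0.001, 0.001]
wrist_force: [-0.4, 0.0, -0.2]
gripper_width: 0.0868
gripper_force: 0.0
```

Request:
play_rows(grip=[1, 1, 1, 1, 1, 1, 1, 1], delta_pos=[[0, 0.02, 0], [0, 0.05, 0], [0, 0.08, 0], [0, 0.11, 0], [0, 0.14, 0], [0, 0.15, 0], [0, 0.15, 0], [0, 0.15, 0]], yaw=[0, 0, 0, 0, 0, 0, 0, 0])

```text
clock: 14.95
tcp_pos: [0.5079, 0.2854, 0.2176]
ee_rot: [0.075, 0.997, -0.001, -0.001]
wrist_force: [-1.1, -1.0, 0.8]
gripper_width: 0.0869
gripper_force: 0.0
```

```bash
python3 -c "
from h import *
im=grab('top','t5');s=grab('side','s5')
a=cv2.resize(im[160:250,220:340],(480,360));b=cv2.resize(s[110:260,180:310],(312,360))
cv2.imwrite('pics/c5.png',np.hstack([a,b]))
go(.4853,.1389,.2,-8.5)
o=cv2.imread('pics/side0.png')
print('diff',np.abs(cv2.cvtColor(s,6).astype(int)-cv2.cvtColor(o,6))[178:212,246:276].mean())"
```

```text
t 15.05 tcp [0.5082 0.2851 0.2183] xdeg 171.38 tilt [-0.001 -0.001 -1.   ] w 0.0873 F [-0.5 -0.8  0.1] -> d [ 0.0008 -0.1479  0.0184] yaw -0.002
diff 7.476470588235294
```

View pics/c5.png

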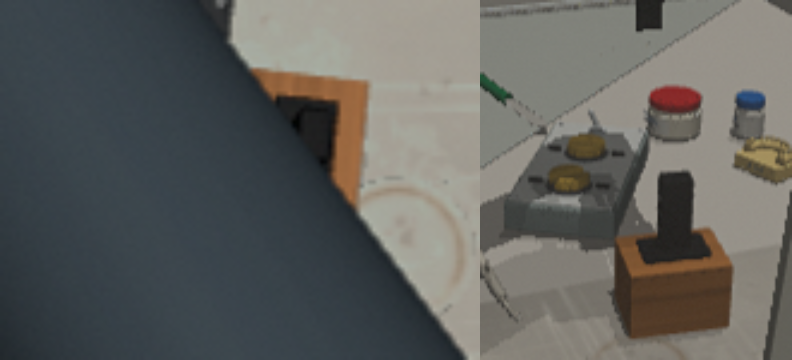

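The tool stands upright in its stand at (675,215), with the collar flat on the wood, and the gripper is clear. Handing in.

```bash
python3 -c "
from plant import ticket
print(ticket.close_job())"
```

```text
the job is handed in; nothing more can be done
None
```

The job is handed in, with no verdict shown: in the last images the trimmer's slot was within about 1° of its marks, the other trimmer was unchanged, and the tool stood upright in its stand with the gripper clear.

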